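# Unlock the drain strainer and show its underside to the inspection camera

## Task

Take the square-tipped key from the white tool block, set it in the square recess of the drain's lock and turn the lock counter-clockwise to its stop, then stand the key back upright in a hole of the block. Then lift the strainer out by its tab and hold it in the air in front of the inspection camera, on the lens's line of sight, its perforated underside squarely facing the lens and 12 cm from the glass. Finish still holding it there, motionless, and leave the other things on the counter where they are.

Things in the scene. Friction and masses are not known exactly. Their poses are not given: they have to be found in the camera images.
- drain: fixed stainless drain station, a box 130 (x) x 210 (y) x 60 mm high, moved and turned from start to start; origin at the centre of its underside. In its top is a round well (81 mm across) centred at its own (0, +42 mm), where the strainer hangs, and at (0, -42 mm) the brass lock stands.
- lock (a joint): angle of the brass swing lock (rad) about its vertical axis: 0 = its bar points along the drain's +y and lies 2 mm above the strainer's flange, so that the strainer cannot come out; grows counter-clockwise seen from above, up to a stop at 1.45. It stays where it is left (light friction, 0.06 N m) and starts between 0 and 0.2.
- lock_mouth (a point): centre of the mouth of the lock's square recess, 82 mm above the counter. The lock is a brass block 40 x 40 x 18 mm; the recess goes vertically down its middle, 16.5 x 16.5 mm, 18 mm deep, its rim chamfered by 3 mm, sides parallel to the block's; the key's tip has about 0.2 rad of play in it. The point turns with the lock: its y axis points along the bar (16 mm wide, 6 mm thick, its end 52 mm from the axis, its top 9 mm below the mouth), z up.
- strainer: steel strainer, loose, hanging in the well by its flange. Origin at the centre of its perforated round underside, z up through the part. Basket 76 mm across, z 0 to 40 mm; flange 92 mm across, z 40 to 45 mm; on top an upright flat lifting tab, 12 mm thick along x, 32 mm wide along y, from z 45 to 87 mm. About 0.16 kg (varies).
- tab (a point): middle of the strainer's lifting tab, on the strainer's axis, 70 mm above its underside; axes as the strainer.
- block: fixed white plastic tool block, 150 (x) x 60 (y) x 50 mm high, on one side of the drain (left or right); origin at the centre of its underside.
- block_hole0 (a point): mouth of the hole at the block's x = -45 mm: square, 20 x 20 mm, 42 mm deep, 50 mm above the counter.
- block_hole1 (a point): mouth of the hole at the block's x = +45 mm, the same.
- key: square-tipped service key, loose, standing upright in one of the two holes, its collar resting on the block. Origin at the centre of the tip's end face, z up along the key. Square steel shank and tip 14 x 14 mm, z 0 to 35 mm; square steel collar 30 x 30 mm, z 35 to 41 mm; square wooden handle 22 x 22 mm, z 41 to 103 mm; all with sides along its x and y. 0.12 kg. In the block its origin is 15 mm above the counter.
- pick: bystander in the block's other hole: a tool with a round, bulging dark wooden handle (28 mm thick, top 109 mm above the counter).
- camera: fixed stand of the inspection camera, on the side of the drain where the block is not; origin on the counter. Its steel foot spans x 5 to 105 mm, y -45 to 45 mm from it; the camera box and lens stand on it, highest point about 105 mm.
- lens: the camera's head, black box 52 mm wide with a round lens 40 mm across. Origin at the centre of the lens's glass, 90 mm above the counter; its z axis is the line of sight, pointing out of the lens, 35 degrees off the vertical, leaning towards the robot's side (the stand's -x); y level. How the strainer is turned about this line does not matter.
- scraper_side: bystander: ice-cream scraper with steel blade and wooden handle lying flat at the right (-y) side, pointing away from the robot, about 240 mm long, 20 mm high.
- scraper_far: bystander: the same, lying crosswise behind the drain.
- cup: bystander: steel measuring cup, 72 mm across, 60 mm high.
- jar: bystander: glass jar with a steel cap, 72 mm across, 90 mm high.
- tub: bystander: clear plastic tub with white lid, 116 x 96 x 78 mm.
- bowl: bystander: steel bowl, 110 mm across, 50 mm high.

How it is judged:
By the outcome, as a careful person would: the job done as asked, in the order asked, and still so for the second after the job is handed in, while the arm keeps its last pose, push and grip.
It also fails if it takes over 64 s, if anything falls off the work surface, if the arm or the gripper's body presses on something with over 40 N, if the wrist force passes 120 N, or if a joint passes its speed limit or range.

## Robot

A 6-joint arm with a two-finger parallel gripper is mounted at the origin on the work surface. World frame = base frame: x ahead of the robot, y to its left, z up, the work surface at z = 0. Lengths are in m, angles in rad, forces in N, time in s.
With the tool pointing down it reaches from about 0.35 to 0.875 m from the base axis. Payload 4.2 kg.
Tool frame: the origin (TCP) lies between the finger pads; the fingertips stand 25 mm ahead of it and the grasp point (between the pads) lies 6 mm ahead of it (r.tip_extent is the distance from the TCP to the fingertips, in m); z points along the fingers, y is the line along which they close (so a half turn about z gives the same grasp; the last joint's range is limited). The gripper opens to 87 mm and grips with 3 to 60 N. Pads are 19 mm wide; open, the fingers measure 117 mm over their backs; the gripper's body (75 mm by 190 mm) begins 51 mm behind the grasp point.
Start: joints at [1.46, 0.385, 0.008, 0, -1.194, -0.259], TCP at [0.226, 0.583, 0.248] pointing down, gripper open.
Joint ranges: [-3.14, 3.14], [-1.21, 2.06], [-1.07, 1.41], [-3.16, 2.05], [-2.99, -0.16], [-3.1, 3.1]. Speed limits (rad/s): [2.79, 2.79, 3.14, 3.14, 3.14, 3.14].

## Interface

Orientations are given as a rotation vector (axis times angle).
In Python, from bench import observe, viewer, sign_off, r gives the robot as it stands.
- The arm moves only by the shell command python3 -m jog 'ROWS' [FORCE]. ROWS is JSON, a list of rows, each an object with "claw": the opening, from 0 (shut) to 1 (fully open); "linear": the shift along the tool's x, y, z in mm, a list of three; "dr": the turn, a rotation vector about the tool's x, y, z in rad, a list of three. In form: [{"claw": claw, "linear": [x, y, z], "dr": [wx, wy, wz]}, ...]. A call has 1 to 20 rows; each row is the pose to reach, as a shift and turn from the pose commanded when the call began, along the tool's axes at that moment; what a row does not reach only later rows make up. A row lasts 1/10 s, in which the tool goes at most 50 mm and 8.59 degrees, less where a joint would pass 70% of its speed; a pose out of reach is approached as far as the arm can. A call with a gripper value outside its range is refused whole. The fingers move at their own pace and stop on an object; FORCE is the grip in N (left out, the last holds). Time passes only in rows, so rows that repeat a pose let the fingers close. It gives the time, the measured TCP pose, the force, the opening and the grip force at its end, in the units of the state.
- observe(): the state, without advancing time (a new reading comes with each control period).
- viewer.camera(name): name is "scene" or "top" or "wrist"; returns (picture, depth): 420x560x3 uint8, red, green, blue; 420x560 float32, m along the optical axis (not along the pixel's ray), 0 where there is no reading.
- viewer.camera_params(name): a dict with "intrinsics" (3x3 intrinsics, pixels), "R" (3x3) and "t" (3): a world point X has camera coordinates R X + t. Camera axes: x right, y down, z forward; pixel columns grow to the right and rows downward; lengths in m; the calibration is good to about 2 mm. A picture is of the moment at which its call begins: read the wrist's pose just before it. camera_params takes no time and is no camera call; for the wrist camera it gives the pose at the moment of the call.
- sign_off(): hands the job in; it is judged then, once.
The state is a dict: "time_s": time; "q": joint angles; "qvel": joint speeds; "joint_torque": joint torques, N m; "tcp_pos": TCP position; "tcp_rot": TCP orientation; "wrist_force": force on the tool from outside, world axes, zero at the start; "moment": the same for the moment, N m; "grip_width": finger opening in m; "grip_force": force on a finger pad.
Only numpy, scipy, OpenCV 4.12 (cv2) and the standard library are available. Lean on these libraries where they do the work, as an engineer would, in place of code of your own. Each camera call takes 0.05 s, during which the arm holds its last target. There are 200 camera calls.

## Working session

There is one attempt and no reset: what is moved stays moved. The work goes in short steps, Python scripts to look and compute and a shell command to move; the robot and the scene stay as the last step left them, time stands still between calls to the robot, and variables do not carry over. Pictures are saved under pics/ and viewed, at most 10 in all, crops included, and the job is handed in when it is done.

```bash
ls; mkdir -p pics; python3 - <<'E'
from bench import observe, viewer, r
import cv2, numpy as np
for n in ["top","scene"]:
    p,d=viewer.camera(n); cv2.imwrite(f"pics/{n}0.png",p[:,:,::-1]); np.save(f"{n}_d.npy",d); np.save(f"{n}_p.npy",p)
    c=viewer.camera_params(n); print(n,c["intrinsics"].round(1).tolist(),c["R"].round(3).tolist(),c["t"].round(3).tolist())
s=observe(); print({k:np.round(v,3).tolist() for k,v in s.items()}); print(r.tip_extent)
E
```

```text
pics
top [[527.1, 0.0, 281.4], [0.0, 527.1, 206.8], [0.0, 0.0, 1.0]] [[0.028, -1.0, 0.001], [-0.98, -0.028, -0.197], [0.197, 0.005, -0.98]] [-0.049, 0.567, 1.684]
scene [[444.0, 0.0, 285.4], [0.0, 444.0, 212.7], [0.0, 0.0, 1.0]] [[0.697, 0.716, -0.018], [0.422, -0.431, -0.797], [-0.579, 0.548, -0.603]] [-0.397, -0.202, 1.818]
{'time_s': 0.1, 'q': [1.46, 0.385, 0.007, -0.0, -1.194, -0.259], 'qvel': [0.0, -0.003, 0.004, 0.002, 0.0, 0.001], 'joint_torque': [-0.0, -39.169, 18.794, 4.232, 0.013, -0.0], 'tcp_pos': [0.226, 0.582, 0.247], 'tcp_rot': [3.086, -0.577, -0.0], 'wrist_force': [0.201, -0.51, 0.253], 'moment': [0.016, -0.011, -0.006], 'grip_force': 0.0, 'grip_width': 0.087}
0.025
```

View pics/top0.png

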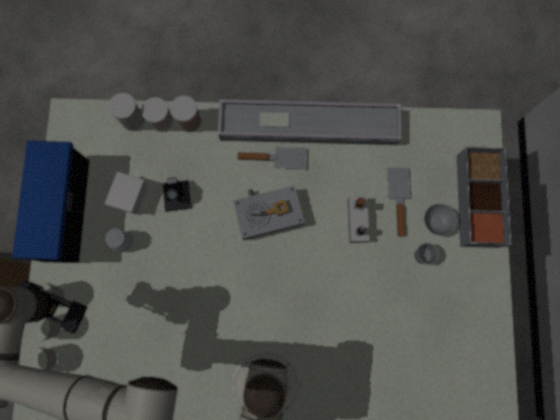

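View pics/scene0.png

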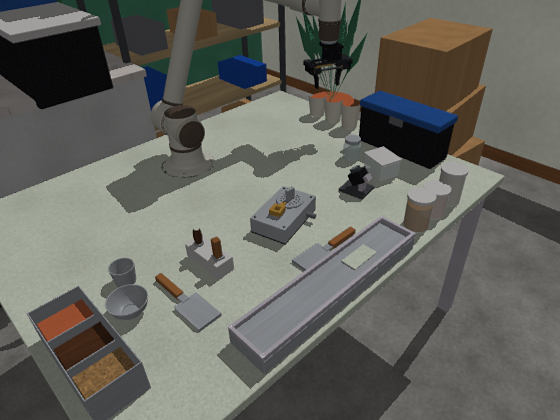

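The top view shows the drain at (270,212), the block at (359,219) with tools at (360,203) and (361,231), and the camera at (177,193). I need enlarged crops for detail.

```bash
python3 - <<'E'
import cv2, numpy as np
p=np.load("top_p.npy")[:,:,::-1]
f=lambda im:np.clip(im.astype(float)*1.8,0,255).astype(np.uint8)
a=cv2.resize(f(p[170:250,155:385]),None,fx=3.4,fy=3.4,interpolation=cv2.INTER_CUBIC)
q=np.load("scene_p.npy")[:,:,::-1]
b=cv2.resize(f(q[155:285,180:390]),None,fx=2.4,fy=2.4,interpolation=cv2.INTER_CUBIC)
w=max(a.shape[1],b.shape[1]); pad=lambda i:cv2.copyMakeBorder(i,0,0,0,w-i.shape[1],0)
o=np.vstack([pad(a),pad(b)]);print(o.shape,a.shape);cv2.imwrite("pics/crop0.png",o)
E
```

```text
(584, 782, 3) (272, 782, 3)
```

View pics/crop0.png

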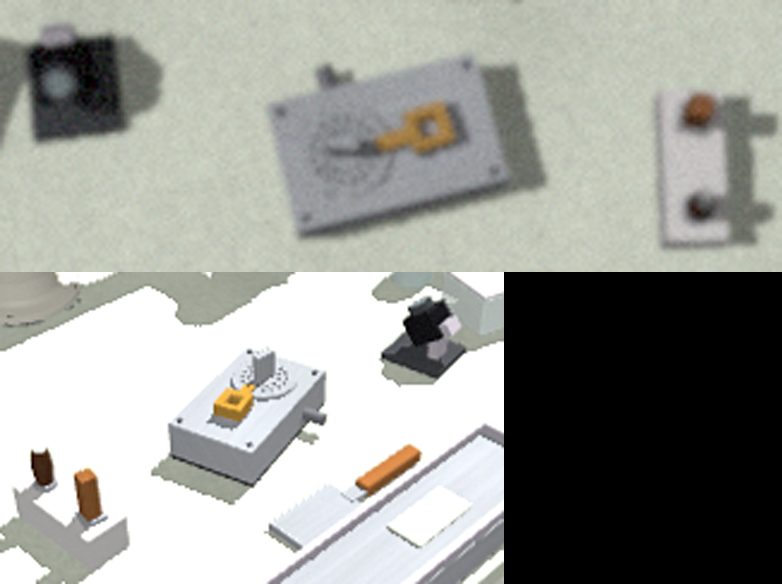

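Key = far, square orange handle at crop (702,106); pick = dark one at (703,206). Drain top corners at (270,105),(465,58),(510,187),(303,237); lock recess (433,127). Compute world positions.

```bash
cat > h.py <<'E'
import numpy as np, cv2
from bench import observe, viewer, r
from scipy.spatial.transform import Rotation as Ro
def ray(c,u,v,z):
    K,R,t=c["intrinsics"],np.array(c["R"]),np.array(c["t"])
    o=-R.T@t; d=R.T@np.linalg.solve(K,[u,v,1.]); return o+d*(z-o[2])/d[2]
def T():
    s=observe(); return np.array(s["tcp_pos"]),Ro.from_rotvec(s["tcp_rot"])
def delta(pos,rot,base=None):
    p,R=base or T(); print("lin",np.round(R.inv().apply(np.array(pos)-p)*1e3,1).tolist(),"dr",np.round((R.inv()*rot).as_rotvec(),4).tolist())
def down(yaw): # tool z down, tool y axis along yaw direction
    c,s=np.cos(yaw),np.sin(yaw); y=np.array([c,s,0]);z=np.array([0,0,-1.]);return Ro.from_matrix(np.c_[np.cross(y,z),y,z])
def pr(n,v): print(n,np.round(v,4).tolist())
E
python3 - <<'E'
from h import *
c=viewer.camera_params("top")
g=lambda u,v,z: ray(c,155+u/3.4,170+v/3.4,z)
for n,z,L in [("drain",.06,[(270,105),(465,58),(510,187),(303,237)]),("lock",.082,[(433,127)]),("bar",.073,[(380,144)]),("keytop",.118,[(702,106)]),("picktop",.109,[(703,206)]),("block",.05,[(657,92),(662,243),(727,243),(727,95)]),("lens",.09,[(60,85)]),("foot",.01,[(30,50),(35,138),(125,130),(118,45)])]:
    P=np.array([g(u,v,z) for u,v in L]); pr(n,P[:,:2]); 
    if len(L)>1: pr(" mean",P.mean(0)); pr(" ang",np.degrees(np.arctan2(*(P[1]-P[0])[1::-1])))
cw=viewer.camera_params("wrist"); p,R=T(); pr("cam in tool",R.inv().apply(-cw["R"].T@cw["t"]-p)); pr("axes",R.inv().as_matrix()@cw["R"].T)
pr("K",cw["intrinsics"]); delta([.6,-.2,.3],down(np.pi)); delta([.6,-.2,.3],down(0))
E
```

```text
drain [[0.5832, 0.1227], [0.6355, -0.0655], [0.5092, -0.1119], [0.4551, 0.0852]]
 mean [0.5458, 0.0076, 0.06]
 ang -74.4651
lock [[0.5616, -0.0363]]
bar [[0.5453, 0.0142]]
keytop [[0.5816, -0.2881]]
picktop [[0.4882, -0.2902]]
block [[0.6091, -0.2543], [0.4605, -0.2596], [0.4623, -0.3221], [0.6081, -0.3227]]
 mean [0.535, -0.2897, 0.05]
 ang -177.9543
lens [[0.5907, 0.3214]]
foot [[0.6434, 0.3714], [0.5535, 0.3599], [0.5642, 0.2708], [0.6511, 0.2833]]
 mean [0.603, 0.3214, 0.01]
 ang -172.707
cam in tool [0.0736, -0.0012, -0.1357]
axes [[-0.0002, -0.9626, -0.2708], [1.0, -0.0003, 0.0004], [-0.0004, -0.2708, 0.9626]]
K [[305.0029, 0.0, 279.3502], [0.0, 305.0029, 207.2446], [0.0, 0.0, 1.0]]
lin [631.8, 594.2, -52.2] dr [0.0016, -0.0012, 1.2009]
lin [631.8, 594.2, -52.2] dr [0.0013, 0.0018, -1.9407]
```

```bash
python3 - <<'E'
from h import *
delta([.54,-.15,.27],down(np.pi/2))
E
```

```text
lin [557.8, 569.2, -22.3] dr [0.0004, -0.0026, 2.7717]
```

```bash
python3 -m jog '[{"claw":1,"linear":[558,569,-22],"dr":[0,0,2.772]},{"claw":1,"linear":[558,569,-22],"dr":[0,0,2.772]},{"claw":1,"linear":[558,569,-22],"dr":[0,0,2.772]},{"claw":1,"linear":[558,569,-22],"dr":[0,0,2.772]},{"claw":1,"linear":[558,569,-22],"dr":[0,0,2.772]},{"claw":1,"linear":[558,569,-22],"dr":[0,0,2.772]},{"claw":1,"linear":[558,569,-22],"dr":[0,0,2.772]},{"claw":1,"linear":[558,569,-22],"dr":[0,0,2.772]},{"claw":1,"linear":[558,569,-22],"dr":[0,0,2.772]},{"claw":1,"linear":[558,569,-22],"dr":[0,0,2.772]},{"claw":1,"linear":[558,569,-22],"dr":[0,0,2.772]},{"claw":1,"linear":[558,569,-22],"dr":[0,0,2.772]},{"claw":1,"linear":[558,569,-22],"dr":[0,0,2.772]},{"claw":1,"linear":[558,569,-22],"dr":[0,0,2.772]},{"claw":1,"linear":[558,569,-22],"dr":[0,0,2.772]},{"claw":1,"linear":[558,569,-22],"dr":[0,0,2.772]},{"claw":1,"linear":[558,569,-22],"dr":[0,0,2.772]},{"claw":1,"linear":[558,569,-22],"dr":[0,0,2.772]},{"claw":1,"linear":[558,569,-22],"dr":[0,0,2.772]},{"claw":1,"linear":[558,569,-22],"dr":[0,0,2.772]}]' 20; python3 -m jog '[{"claw":1,"linear":[0,0,0],"dr":[0,0,0]}]'
python3 - <<'E'
from h import *
p,R=T(); pr("p",p); pr("rv",R.as_rotvec()); pr("q",observe()["q"])
c=viewer.camera_params("wrist"); im,d=viewer.camera("wrist")
import pickle; pickle.dump((c,im,d),open("w1.pkl","wb"))
im=np.clip(im.astype(float)*1.5,0,255).astype(np.uint8)
cv2.imwrite("pics/w1.png",cv2.resize(im[:,:,::-1],None,fx=1.42,fy=1.42,interpolation=cv2.INTER_CUBIC))
E
```

```text
time_s: 2.1
tcp_pos: [0.5402, -0.1497, 0.2689]
tcp_rot: [-0.001, -3.14, -0.0]
wrist_force: [0.3, 0.3, 0.7]
grip_width: 0.087
grip_force: 0.0
time_s: 2.2
tcp_pos: [0.5403, -0.1494, 0.2692]
tcp_rot: [0.002, -3.141, -0.0]
wrist_force: [0.4, 0.5, 0.6]
grip_width: 0.0872
grip_force: 0.0
p [0.5403, -0.1494, 0.2692]
rv [0.0022, -3.1409, -0.0002]
q [0.0192, 0.2605, -0.1176, -0.0001, -1.1934, -1.5886]
```

View pics/w1.png

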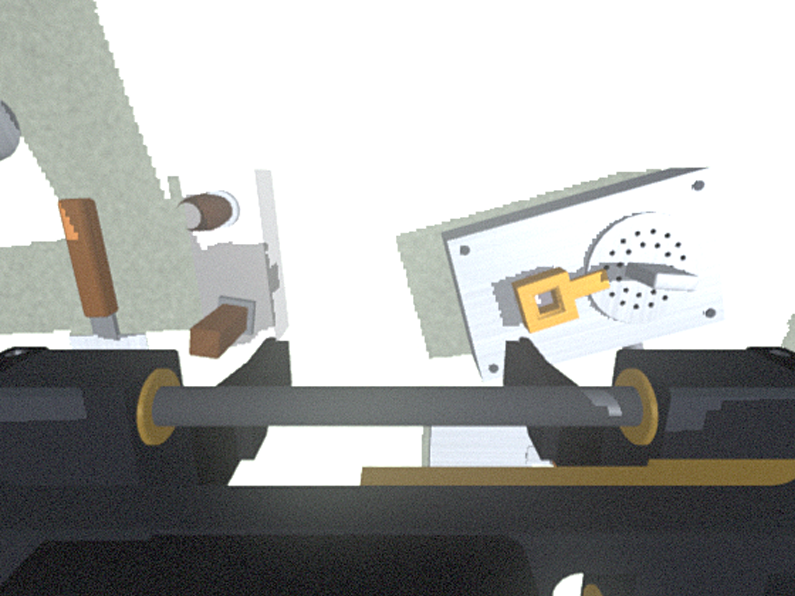

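The wrist view shows lock (546,301), strainer tab (672,278), key handle top about (205,343). Enlarge lock/strainer and key without the gain.

```bash
python3 - <<'E'
from h import *
import pickle; c,im,d=pickle.load(open("w1.pkl","rb"))
a=cv2.resize(im[110:270,300:520,::-1],None,fx=3.6,fy=3.6,interpolation=cv2.INTER_CUBIC)[:, :792]
b=cv2.resize(im[115:260,115:210,::-1],None,fx=3.6,fy=3.6,interpolation=cv2.INTER_CUBIC)
a=cv2.resize(im[115:270,305:515,::-1],None,fx=2.2,fy=3.6*2.2/3.6,interpolation=cv2.INTER_CUBIC)
h=cv2.resize(im[170:245,350:480,::-1],None,fx=3.6,fy=3.6,interpolation=cv2.INTER_CUBIC)
L=np.zeros((595,470,3),np.uint8); L[:270,:468]=h; a2=a[:320,:462]; L[272:272+min(320,a2.shape[0]),:a2.shape[1]]=a2
o=np.zeros((595,800,3),np.uint8); o[:,:470]=L; bb=b[:522,:328]; o[:bb.shape[0],472:472+bb.shape[1]]=bb
cv2.imwrite("pics/w1c.png",o)
E
```

```text
(no output)
```

View pics/w1c.png

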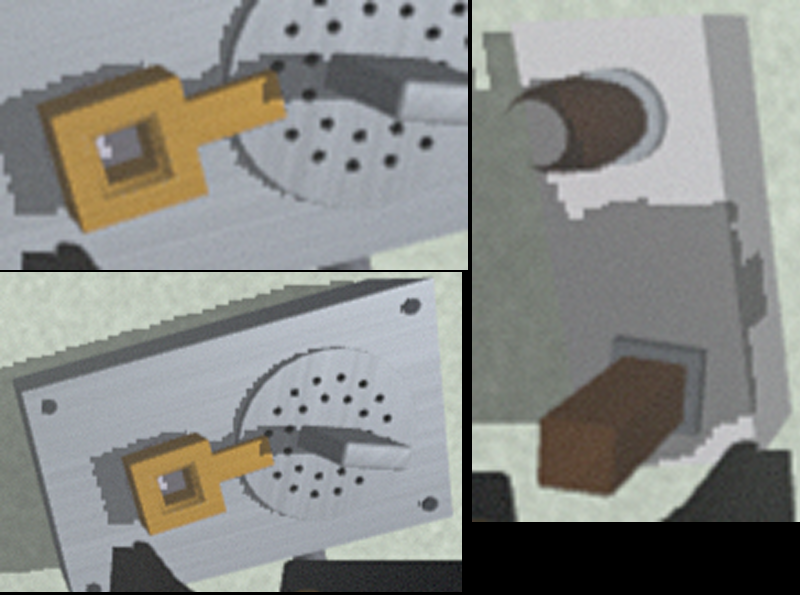

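```bash
python3 - <<'E'
from h import *
import pickle; c,im,d=pickle.load(open("w1.pkl","rb"))
H=lambda u,v,z: ray(c,350+u/3.6,170+v/3.6,z)
B=lambda u,v,z: ray(c,115+(u-472)/3.6,115+v/3.6,z)
A=lambda u,v,z: ray(c,305+u/2.2,115+(v-272)/2.2,z)
def ang(a,b): return float(np.degrees(np.arctan2(b[1]-a[1],b[0]-a[0])).round(1))
P=[H(*q,.082) for q in [(50,112),(173,82),(207,193),(85,232)]]; pr("lock",P); pr("m",np.mean(P,0)); print([ang(P[i],P[(i+1)%4]) for i in range(4)])
print("bar",ang(H(205,150,.073),H(287,120,.073)),ang(H(185,100,.073),H(262,76,.073)))
pr("recess",H(129,157,.082))
P=[B(*q,.118) for q in [(540,419),(613,431),(612,494),(540,485)]]; pr("key",P); pr("m",np.mean(P,0)); print([ang(P[i],P[(i+1)%4]) for i in range(4)])
P=[B(*q,.056) for q in [(615,337),(706,350),(700,435)]]; pr("collar",P);pr("m",(P[0]+P[2])/2);print(ang(P[0],P[1]),ang(P[1],P[2]))
print("block edge",ang(B(703,15,.05),B(755,412,.05)),ang(B(515,20,.05),B(703,15,.05)))
print("drain edges",ang(A(18,388,.06),A(432,280,.06)),ang(A(18,388,.06),A(70,592,.06)))
# screws
S=[A(*q,.06) for q in [(49,407),(411,306),(430,503),(93,590)]]; pr("screws",S); pr("m",np.mean(S,0)); print(ang(S[0],S[1]),ang(S[3],S[2]))
P=[A(*q,.107) for q in [(350,443),(411,446),(404,470),(342,468)]]; pr("tab",P); pr("m",np.mean(P,0)); print(ang(P[0],P[1]),ang(P[3],P[2]))
for n,(u,v) in dict(lock=(350+70/3.6,170+160/3.6),keytop=(115+105/3.6,115+457/3.6),drain=(305+90/2.2,115+(420-272)/2.2)).items():
    z=d[int(v),int(u)]; X=c["R"].T@(z*np.linalg.solve(c["intrinsics"],[u,v,1])-c["t"]); pr(n,X)
E
```

```text
lock [[0.55, -0.0557, 0.082], [0.5405, -0.0193, 0.082], [0.5759, -0.0049, 0.082], [0.5888, -0.0417, 0.082]]
m [0.5638, -0.0304, 0.082]
[104.5, 22.1, -70.6, -160.2]
bar 111.9 108.5
recess [0.5642, -0.0303, 0.082]
key [[0.5722, -0.2938, 0.118], [0.5757, -0.2739, 0.118], [0.5948, -0.2763, 0.118], [0.5921, -0.2964, 0.118]]
m [0.5837, -0.2851, 0.118]
[80.0, -7.2, -97.7, 172.6]
collar [[0.5664, -0.2967, 0.056], [0.5708, -0.267, 0.056], [0.601, -0.2717, 0.056]]
m [0.5837, -0.2842, 0.056]
81.5 -8.8
block edge 2.7 91.5
drain edges 104.9 16.0
screws [[0.5265, -0.0935, 0.06], [0.4754, 0.0847, 0.06], [0.5787, 0.1148, 0.06], [0.6304, -0.0642, 0.06]]
m [0.5528, 0.0105, 0.06]
106.0 106.1
tab [[0.5346, 0.0369, 0.107], [0.5359, 0.0649, 0.107], [0.5473, 0.0639, 0.107], [0.5464, 0.0352, 0.107]]
m [0.541, 0.0502, 0.107]
87.2 88.2
lock [0.5657, -0.0479, 0.0806]
keytop [0.5835, -0.2848, 0.1182]
drain [0.5339, -0.0712, 0.0574]
```

Key (0.584,-0.285) facing 81°, lock (0.564,-0.030) bar at ~109.5°, strainer (0.541,0.050). Go for the key.

```bash
python3 - <<'E'
from h import *
y=np.radians(81.3)
for z in (.165,.101): delta([.5837,-.2847,z],down(y))
E
```

```text
lin [-43.2, -135.4, 104.3] dr [0.0, -0.0004, 0.1532]
lin [-43.2, -135.4, 168.3] dr [0.0, -0.0004, 0.1532]
```

```bash
python3 -m jog '[{"claw":1,"linear":[-43,-135,104],"dr":[0,0,0.153]},{"claw":1,"linear":[-43,-135,104],"dr":[0,0,0.153]},{"claw":1,"linear":[-43,-135,104],"dr":[0,0,0.153]},{"claw":1,"linear":[-43,-135,104],"dr":[0,0,0.153]},{"claw":1,"linear":[-43,-135,104],"dr":[0,0,0.153]},{"claw":1,"linear":[-43,-135,125],"dr":[0,0,0.153]},{"claw":1,"linear":[-43,-135,146],"dr":[0,0,0.153]},{"claw":1,"linear":[-43,-135,168],"dr":[0,0,0.153]},{"claw":1,"linear":[-43,-135,168],"dr":[0,0,0.153]},{"claw":0.2,"linear":[-43,-135,168],"dr":[0,0,0.153]},{"claw":0.2,"linear":[-43,-135,168],"dr":[0,0,0.153]},{"claw":0,"linear":[-43,-135,168],"dr":[0,0,0.153]},{"claw":0,"linear":[-43,-135,168],"dr":[0,0,0.153]},{"claw":0,"linear":[-43,-135,168],"dr":[0,0,0.153]},{"claw":0,"linear":[-43,-135,168],"dr":[0,0,0.153]},{"claw":0,"linear":[-43,-135,168],"dr":[0,0,0.153]}]' 30
```

```text
time_s: 3.85
tcp_pos: [0.5834, -0.2845, 0.1016]
tcp_rot: [-0.24, -3.132, 0.0]
wrist_force: [-0.7, -0.9, -0.1]
grip_width: 0.0392
grip_force: 0.0
```

```bash
python3 -m jog '[{"claw":0,"linear":[0,0,0],"dr":[0,0,0]},{"claw":0,"linear":[0,0,0],"dr":[0,0,0]},{"claw":0,"linear":[0,0,0],"dr":[0,0,0]},{"claw":0,"linear":[0,0,0],"dr":[0,0,0]},{"claw":0,"linear":[0,0,0],"dr":[0,0,0]},{"claw":0,"linear":[0,0,0],"dr":[0,0,0]}]' 40
```

```text
time_s: 4.45
tcp_pos: [0.5834, -0.2852, 0.1017]
tcp_rot: [0.24, 3.132, -0.001]
wrist_force: [-0.2, -5.4, -1.3]
grip_width: 0.0218
grip_force: 39.8
```

```bash
python3 - <<'E'
from h import *
y=np.radians(109.5)
delta([.5837,-.2850,.212],down(np.radians(81.3)))
for z in (.212,.180): delta([.5644,-.0300,z],down(y))
E
```

```text
lin [-0.3, 0.1, -110.3] dr [-0.0009, 0.0002, -0.0014]
lin [57.7, 249.2, -110.6] dr [-0.0009, -0.0, -0.4936]
lin [57.7, 249.2, -78.6] dr [-0.0009, -0.0, -0.4936]
```

```bash
python3 -m jog '[{"claw":0,"linear":[0,0,-30],"dr":[0,0,0]},{"claw":0,"linear":[0,0,-70],"dr":[0,0,0]},{"claw":0,"linear":[0,0,-110],"dr":[0,0,0]},{"claw":0,"linear":[10,40,-110],"dr":[0,0,-0.08]},{"claw":0,"linear":[19,82,-110],"dr":[0,0,-0.16]},{"claw":0,"linear":[29,124,-110],"dr":[0,0,-0.25]},{"claw":0,"linear":[38,165,-110],"dr":[0,0,-0.33]},{"claw":0,"linear":[48,207,-110],"dr":[0,0,-0.41]},{"claw":0,"linear":[57.7,249,-110],"dr":[0,0,-0.494]},{"claw":0,"linear":[57.7,249,-90],"dr":[0,0,-0.494]},{"claw":0,"linear":[57.7,249,-78],"dr":[0,0,-0.494]},{"claw":0,"linear":[57.7,249,-78],"dr":[0,0,-0.494]},{"claw":0,"linear":[57.7,249,-78],"dr":[0,0,-0.494]}]'
python3 - <<'E'
from h import *
import pickle
c=viewer.camera_params("wrist"); im,d=viewer.camera("wrist"); pickle.dump((c,im,d),open("w2.pkl","wb"))
c2=viewer.camera_params("scene"); i2,_=viewer.camera("scene")
a=np.clip(cv2.resize(im[150:350,200:400,::-1],(590,590),interpolation=cv2.INTER_CUBIC)*1.3,0,255).astype(np.uint8)
b=cv2.resize(i2[150:250,250:330,::-1],(200,250),interpolation=cv2.INTER_CUBIC)
o=np.zeros((595,800,3),np.uint8);o[:590,:590]=a;o[:250,595:795]=b;cv2.imwrite("pics/w2.png",o)
E
```

```text
time_s: 5.75
tcp_pos: [0.5643, -0.0302, 0.1793]
tcp_rot: [0.531, -3.095, 0.0]
wrist_force: [-0.5, -0.6, -1.7]
grip_width: 0.0219
grip_force: 39.9
```

View pics/w2.png

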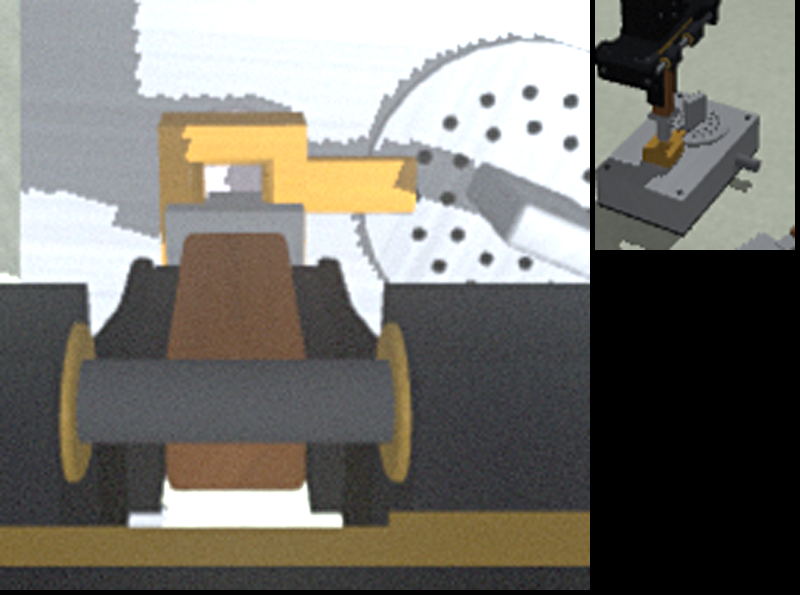

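Lock and key are parallel and laterally aligned (recess centre x≈233, collar centre x≈235). Check the along-tool-x position from the collar's near edge.

```bash
python3 - <<'E'
from h import *
import pickle; c,im,d=pickle.load(open("w2.pkl","rb"))
p,R=T(); g=lambda u,v,z: R.inv().apply(ray(c,200+u/2.95,150+v/2.95,z)-p)*1e3
pr("collar top near",g(235,207,p[2]-.0867+.041)); pr("handle base near",g(235,234,p[2]-.0867+.041)); pr("lock near top edge",g(235,126,.082)); pr("rim near",g(233,163,.082)); pr("lock L/R",[g(163,130,.082)[1],g(306,130,.082)[1]]); 
P=np.array([.5644,-.03,.082]);pr("lock est",R.inv().apply(P-p)*1e3)
E
```

```text
collar top near [15.3855, 1.8556, 45.6852]
handle base near [9.3326, 1.858, 45.6909]
lock near top edge [20.7938, 1.8468, 98.0896]
rim near [10.5951, 1.3134, 98.0993]
lock L/R [-17.3078, 20.7322]
lock est [0.4296, 0.4777, 98.109]
```

```bash
python3 -m jog '[{"claw":0,"linear":[0,0,4],"dr":[0,0,0]},{"claw":0,"linear":[0,0,8],"dr":[0,0,0]},{"claw":0,"linear":[0,0,11],"dr":[0,0,0]},{"claw":0,"linear":[0,0,13],"dr":[0,0,0]},{"claw":0,"linear":[0,0,15],"dr":[0,0,0]},{"claw":0,"linear":[0,0,17],"dr":[0,0,0]},{"claw":0,"linear":[0,0,17],"dr":[0,0,0]}]'
```

```text
time_s: 6.55
tcp_pos: [0.5649, -0.03, 0.1672]
tcp_rot: [-0.535, 3.094, -0.003]
wrist_force: [-7.0, 0.9, 19.5]
grip_width: 0.0218
grip_force: 40.0
```

Contact on the chamfer pushing to −x; shift 2 mm along tool x.

```bash
python3 -m jog '[{"claw":0,"linear":[1,0,-2],"dr":[0,0,0]},{"claw":0,"linear":[2,0,-2],"dr":[0,0,0]},{"claw":0,"linear":[2,0,0],"dr":[0,0,0]},{"claw":0,"linear":[2,0,2],"dr":[0,0,0]},{"claw":0,"linear":[2,0,2],"dr":[0,0,0]}]'
```

```text
time_s: 7.05
tcp_pos: [0.5623, -0.0303, 0.1601]
tcp_rot: [0.532, -3.096, -0.0]
wrist_force: [-0.2, 0.5, -1.5]
grip_width: 0.0218
grip_force: 40.0
```

```bash
python3 -m jog '[{"claw":0,"linear":[0,0,3],"dr":[0,0,0]},{"claw":0,"linear":[0,0,6],"dr":[0,0,0]},{"claw":0,"linear":[0,0,6],"dr":[0,0,0]},{"claw":0,"linear":[0,-0.2,6],"dr":[0,0,-0.1]},{"claw":0,"linear":[0,-0.4,6],"dr":[0,0,-0.2]},{"claw":0,"linear":[-0.1,-0.6,6],"dr":[0,0,-0.3]},{"claw":0,"linear":[-0.2,-0.8,6],"dr":[0,0,-0.4]},{"claw":0,"linear":[-0.2,-1,6],"dr":[0,0,-0.5]},{"claw":0,"linear":[-0.4,-1.1,6],"dr":[0,0,-0.6]},{"claw":0,"linear":[-0.5,-1.3,6],"dr":[0,0,-0.7]},{"claw":0,"linear":[-0.6,-1.4,6],"dr":[0,0,-0.8]},{"claw":0,"linear":[-0.8,-1.6,6],"dr":[0,0,-0.9]},{"claw":0,"linear":[-0.9,-1.7,6],"dr":[0,0,-1.0]},{"claw":0,"linear":[-1.1,-1.8,6],"dr":[0,0,-1.1]},{"claw":0,"linear":[-1.3,-1.9,6],"dr":[0,0,-1.2]},{"claw":0,"linear":[-1.3,-1.9,6],"dr":[0,0,-1.2]}]'
python3 -c "
from h import *
s=observe();pr('f',s['wrist_force']);pr('m',s['moment']);pr('q',s['q'])"
```

```text
time_s: 8.65
tcp_pos: [0.564, -0.0322, 0.1543]
tcp_rot: [2.186, -2.254, -0.001]
wrist_force: [-0.5, -2.4, -1.9]
grip_width: 0.0217
grip_force: 40.0
f [-0.4588, -2.4273, -1.8762]
m [-0.6654, 0.0768, -0.0209]
q [0.2301, 0.3692, -0.2706, 0.0008, -0.9327, -0.2609]
```

```bash
python3 -m jog '[{"claw":0,"linear":[0,-0.2,0],"dr":[0,0,-0.1]},{"claw":0,"linear":[0,-0.3,0],"dr":[0,0,-0.2]},{"claw":0,"linear":[0,-0.4,0],"dr":[0,0,-0.3]},{"claw":0,"linear":[0,-0.4,0],"dr":[0,0,-0.3]}]'
python3 -c "
from h import *
s=observe();pr('f',s['wrist_force']);pr('m',s['moment'])"
python3 -m jog '[{"claw":0,"linear":[0,0,0],"dr":[0,0,-0.06]},{"claw":0,"linear":[0,0,0],"dr":[0,0,-0.12]},{"claw":0,"linear":[0,0,0],"dr":[0,0,-0.12]}]'
python3 -c "
from h import *
s=observe();pr('f',s['wrist_force']);pr('m',s['moment'])"
```

```text
time_s: 9.05
tcp_pos: [0.5644, -0.0321, 0.1543]
tcp_rot: [2.497, -1.904, -0.001]
wrist_force: [-0.9, -2.9, -0.8]
grip_width: 0.0219
grip_force: 40.0
f [-0.9189, -2.8595, -0.7913]
m [-0.9345, 0.1594, 0.0019]
time_s: 9.35
tcp_pos: [0.5645, -0.0321, 0.1543]
tcp_rot: [2.606, -1.753, -0.001]
wrist_force: [-0.7, -2.6, -2.5]
grip_width: 0.0217
grip_force: 40.0
f [-0.6765, -2.5568, -2.5223]
m [-1.1381, -0.0438, 0.0027]
```

```bash
python3 -m jog '[{"claw":0,"linear":[0,0,0],"dr":[0,0,-0.06]},{"claw":0,"linear":[0,0,0],"dr":[0,0,-0.12]},{"claw":0,"linear":[0,0,0],"dr":[0,0,-0.12]}]'
python3 - <<'E'
from h import *
s=observe();pr('f',s['wrist_force']);pr('m',s['moment'])
im,d=viewer.camera("wrist"); i2,_=viewer.camera("scene")
a=np.clip(cv2.resize(im[150:350,200:400,::-1],(590,590),interpolation=cv2.INTER_CUBIC)*1.3,0,255).astype(np.uint8)
b=cv2.resize(i2[150:250,250:330,::-1],(200,250),interpolation=cv2.INTER_CUBIC)
o=np.zeros((595,800,3),np.uint8);o[:590,:590]=a;o[:250,595:795]=b;cv2.imwrite("pics/w3.png",o)
E
```

```text
time_s: 9.65
tcp_pos: [0.5646, -0.0321, 0.1543]
tcp_rot: [2.706, -1.595, -0.0]
wrist_force: [0.5, -3.5, -2.3]
grip_width: 0.0217
grip_force: 40.0
f [0.5499, -3.4682, -2.3171]
m [-1.3363, -0.1112, -0.3938]
```

View pics/w3.png

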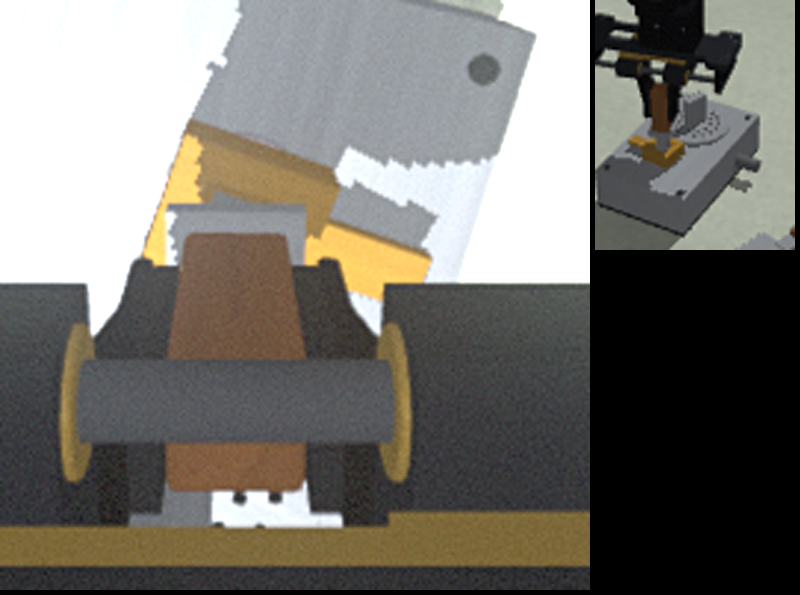

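mz = −0.39 N m and the image shows the bar crosswise (end at ~(395,260)), so the stop is reached. Back off the twist, lift out.

```bash
python3 -m jog '[{"claw":0,"linear":[0,0,0],"dr":[0,0,0.13]},{"claw":0,"linear":[0,0,0],"dr":[0,0,0.25]},{"claw":0,"linear":[0,0,-5],"dr":[0,0,0.25]},{"claw":0,"linear":[0,0,-15],"dr":[0,0,0.25]},{"claw":0,"linear":[0,0,-30],"dr":[0,0,0.25]},{"claw":0,"linear":[0,0,-55],"dr":[0,0,0.25]},{"claw":0,"linear":[0,0,-55],"dr":[0,0,0.25]}]'
python3 - <<'E'
from h import *
y=np.radians(182.3); b=T()
for z in (.21,.152,.1): delta([.5833,-.287,z],down(y),b)
E
```

```text
time_s: 10.45
tcp_pos: [0.5677, -0.0307, 0.2146]
tcp_rot: [-2.487, 1.907, -0.012]
wrist_force: [-0.3, -0.1, -0.9]
grip_width: 0.0216
grip_force: 40.0
lin [251.5, 51.6, 4.3] dr [-0.0107, -0.0, 0.2225]
lin [251.4, 52.2, 62.3] dr [-0.0107, -0.0, 0.2225]
lin [251.4, 52.7, 114.3] dr [-0.0107, -0.0, 0.2225]
```

```bash
python3 -m jog '[{"claw":0,"linear":[50,10,0],"dr":[0,0,0.04]},{"claw":0,"linear":[95,20,0],"dr":[0,0,0.09]},{"claw":0,"linear":[140,29,0],"dr":[0,0,0.13]},{"claw":0,"linear":[185,38,0],"dr":[0,0,0.17]},{"claw":0,"linear":[225,46,0],"dr":[0,0,0.21]},{"claw":0,"linear":[251,52,10],"dr":[0,0,0.222]},{"claw":0,"linear":[251,52,35],"dr":[0,0,0.222]},{"claw":0,"linear":[251,52,48],"dr":[0,0,0.222]},{"claw":0,"linear":[251,52,48],"dr":[0,0,0.222]},{"claw":0,"linear":[251,52,48],"dr":[0,0,0.222]}]'
python3 - <<'E'
from h import *
import pickle
y=np.radians(182.3); b=T()
for z in (.152,.1): delta([.5833,-.287,z],down(y),b)
c=viewer.camera_params("wrist"); im,d=viewer.camera("wrist"); pickle.dump((c,im,d),open("w4.pkl","wb"))
ct=viewer.camera_params("scene"); i2,_=viewer.camera("scene"); pickle.dump((ct,i2),open("s4.pkl","wb"))
a=np.clip(cv2.resize(im[150:350,180:380,::-1],(590,590),interpolation=cv2.INTER_CUBIC)*1.3,0,255).astype(np.uint8)
bb=cv2.resize(i2[200:290,170:250,::-1],(200,225),interpolation=cv2.INTER_CUBIC)
dd=cv2.resize(i2[170:250,240:330,::-1],(200,178),interpolation=cv2.INTER_CUBIC)
o=np.zeros((595,800,3),np.uint8);o[:590,:590]=a;o[:225,595:795]=bb;o[230:408,595:795]=dd;cv2.imwrite("pics/w4.png",o)
E
```

```text
time_s: 11.45
tcp_pos: [0.5797, -0.2869, 0.162]
tcp_rot: [-2.265, 2.177, -0.001]
wrist_force: [0.3, -0.3, -0.8]
grip_width: 0.022
grip_force: 40.0
lin [0.2, -3.6, 10.0] dr [-0.0004, -0.0004, -0.0003]
lin [0.2, -3.6, 62.0] dr [-0.0004, -0.0004, -0.0003]
```

View pics/w4.png

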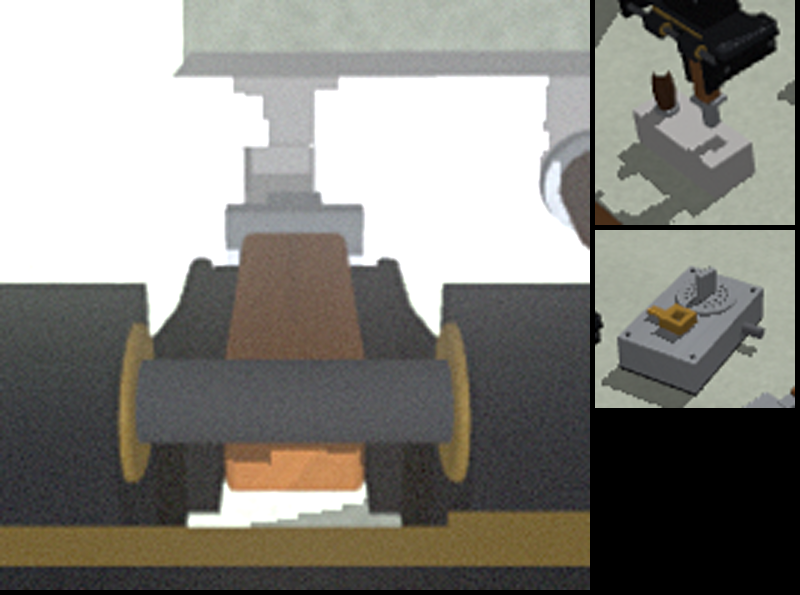

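The lock's bar is now crosswise (stays open). The hole's near edge is at (244–315, 147), block near edge at v≈77, block upright, pick bottom right.

```bash
python3 - <<'E'
from h import *
import pickle; c,im,d=pickle.load(open("w4.pkl","rb"))
p,R=T(); f=lambda u,v,z: ray(c,180+u/2.95,150+v/2.95,z); g=lambda u,v,z: R.inv().apply(f(u,v,z)-p)*1e3
for n,a in dict(hl=(244,147,.05),hr=(315,147,.05),edge=(280,77,.05),edgeL=(183,77,.05),colL=(226,207,p[2]-.0457),colR=(363,207,p[2]-.0457)).items(): pr(n,g(*a)); pr("  w",f(*a)[:2])
E
```

```text
hl [9.4474, -13.179, 113.1372]
  w [0.594, -0.2961]
hr [9.4565, 6.9987, 113.0858]
  w [0.5738, -0.2969]
edge [29.5411, -2.867, 113.1315]
  w [0.5845, -0.3165]
edgeL [29.5332, -29.8521, 113.2002]
  w [0.6114, -0.3155]
colL [13.6877, -13.4132, 45.7484]
  w [0.5942, -0.3002]
colR [13.7048, 15.469, 45.6749]
  w [0.5653, -0.3014]
```

```bash
python3 -m jog '[{"claw":0,"linear":[0.7,-4,10],"dr":[0,0,0]},{"claw":0,"linear":[0.7,-4,20],"dr":[0,0,0]},{"claw":0,"linear":[0.7,-4,28],"dr":[0,0,0]},{"claw":0,"linear":[0.7,-4,36],"dr":[0,0,0]},{"claw":0,"linear":[0.7,-4,44],"dr":[0,0,0]},{"claw":0,"linear":[0.7,-4,52],"dr":[0,0,0]},{"claw":0,"linear":[0.7,-4,57],"dr":[0,0,0]},{"claw":0,"linear":[0.7,-4,57],"dr":[0,0,0]}]'
```

```text
time_s: 12.35
tcp_pos: [0.5826, -0.288, 0.1035]
tcp_rot: [2.262, -2.178, -0.003]
wrist_force: [1.1, 0.5, -1.6]
grip_width: 0.0219
grip_force: 40.0
```

```bash
python3 -m jog '[{"claw":0,"linear":[0,0,1],"dr":[0,0,0]},{"claw":0,"linear":[0,0,2],"dr":[0,0,0]},{"claw":0,"linear":[0,0,2],"dr":[0,0,0]},{"claw":0.3,"linear":[0,0,2],"dr":[0,0,0]},{"claw":0.5,"linear":[0,0,2],"dr":[0,0,0]},{"claw":0.5,"linear":[0,0,2],"dr":[0,0,0]},{"claw":0.5,"linear":[0,0,2],"dr":[0,0,0]},{"claw":0.5,"linear":[0,0,2],"dr":[0,0,0]},{"claw":0.5,"linear":[0,0,-25],"dr":[0,0,0]},{"claw":0.5,"linear":[0,0,-60],"dr":[0,0,0]},{"claw":0.5,"linear":[0,0,-100],"dr":[0,0,0]},{"claw":0.5,"linear":[0,0,-140],"dr":[0,0,0]},{"claw":0.5,"linear":[0,0,-140],"dr":[0,0,0]},{"claw":0.5,"linear":[0,0,-140],"dr":[0,0,0]}]'
python3 - <<'E'
from h import *
# strainer hold pose: underside normal analysis
b=T(); y=np.radians(178)
delta([.541,.0505,.22],down(y),b)
c=viewer.camera_params("scene"); i2,d2=viewer.camera("scene"); import pickle; pickle.dump((c,i2,d2),open("s5.pkl","wb"))
for n,P in dict(keytop=[.5835,-.2845,.118],lens=[.59,.32,.09]).items():
    q=c["intrinsics"]@(c["R"]@np.array(P)+c["t"]); pr(n,q[:2]/q[2])
E
```

```text
time_s: 13.75
tcp_pos: [0.5834, -0.2881, 0.2459]
tcp_rot: [-2.262, 2.178, -0.003]
wrist_force: [-0.1, -0.8, -1.3]
grip_width: 0.0437
grip_force: 0.0
lin [-339.9, 29.6, 25.7] dr [-0.0028, -0.0002, 0.0727]
keytop [215.926, 238.5126]
lens [352.6347, 167.5112]
```

```bash
python3 - <<'E'
from h import *
import pickle
c,i,d=pickle.load(open("s5.pkl","rb"))
# key: orange-brown pixels around
P=[]
for v in range(215,275):
  for u in range(195,240):
    a=i[v,u].astype(int)
    if a[0]>1.6*a[2] and a[0]>60 and d[v,u]>0:
        P.append(np.r_[c["R"].T@(d[v,u]*np.linalg.solve(c["intrinsics"],[u,v,1])-c["t"])])
P=np.array(P); pr("n,min,max",[len(P),*P.min(0),*P.max(0)])
for lo,hi in((.06,.08),(.08,.1),(.1,.112)):
    m=(P[:,2]>lo)&(P[:,2]<hi)&(P[:,0]>.54); pr("mean",P[m].mean(0))
delta([.60,.38,.27],down(np.radians(178)))
E
```

```text
n,min,max [141.0, 0.5026, -0.2996, 0.0584, 0.597, -0.2783, 0.1213]
mean [0.5908, -0.293, 0.0703]
mean [0.5918, -0.2925, 0.09]
mean [0.5907, -0.2918, 0.1053]
lin [-666.7, -42.5, -25.4] dr [0.0005, 0.0009, 0.0727]
```

Key stands upright, top at 0.12. Now over to the lens for a look.

```bash
python3 -m jog '[{"claw":0.5,"linear":[-667,-42,-25],"dr":[0,0,0.073]},{"claw":0.5,"linear":[-667,-42,-25],"dr":[0,0,0.073]},{"claw":0.5,"linear":[-667,-42,-25],"dr":[0,0,0.073]},{"claw":0.5,"linear":[-667,-42,-25],"dr":[0,0,0.073]},{"claw":0.5,"linear":[-667,-42,-25],"dr":[0,0,0.073]},{"claw":0.5,"linear":[-667,-42,-25],"dr":[0,0,0.073]},{"claw":0.5,"linear":[-667,-42,-25],"dr":[0,0,0.073]},{"claw":0.5,"linear":[-667,-42,-25],"dr":[0,0,0.073]},{"claw":0.5,"linear":[-667,-42,-25],"dr":[0,0,0.073]},{"claw":0.5,"linear":[-667,-42,-25],"dr":[0,0,0.073]},{"claw":0.5,"linear":[-667,-42,-25],"dr":[0,0,0.073]},{"claw":0.5,"linear":[-667,-42,-25],"dr":[0,0,0.073]},{"claw":0.5,"linear":[-667,-42,-25],"dr":[0,0,0.073]},{"claw":0.5,"linear":[-667,-42,-25],"dr":[0,0,0.073]},{"claw":0.5,"linear":[-667,-42,-25],"dr":[0,0,0.073]},{"claw":0.5,"linear":[-667,-42,-25],"dr":[0,0,0.073]},{"claw":0.5,"linear":[-667,-42,-25],"dr":[0,0,0.073]}]'
python3 - <<'E'
from h import *
import pickle
c=viewer.camera_params("wrist"); im,d=viewer.camera("wrist"); pickle.dump((c,im,d),open("w5.pkl","wb"))
q=c["intrinsics"]@(c["R"]@np.array([.59,.32,.09])+c["t"]); u,v=q[:2]/q[2]; print(u,v)
u0,v0=max(0,int(u)-90),max(0,int(v)-70); print(u0,v0)
a=np.clip(cv2.resize(im[v0:v0+145,u0:u0+195,::-1],None,fx=4,fy=4,interpolation=cv2.INTER_CUBIC)*1.6,0,255).astype(np.uint8); print(a.shape); cv2.imwrite("pics/w5.png",a)
E
```

```text
time_s: 15.5
tcp_pos: [0.5997, 0.3786, 0.2687]
tcp_rot: [2.18, -2.26, 0.0]
wrist_force: [0.9, 0.2, -0.1]
grip_width: 0.0438
grip_force: 0.0
286.5625496906821 136.07027478329735
196 66
(580, 780, 3)
```

View pics/w5.png

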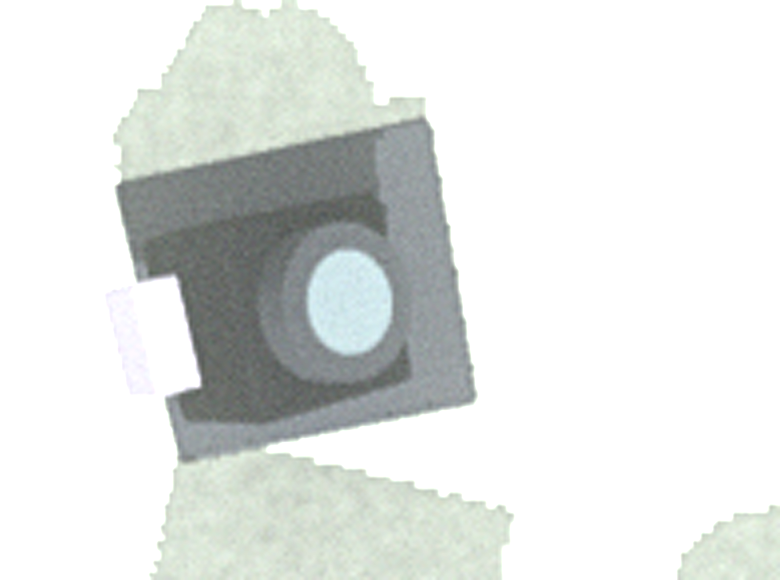

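The lens glass is at crop (349,302); foot corners (118,185),(428,120),(475,400),(182,460). Compute the lens, yaw and hold pose.

```bash
python3 - <<'E'
from h import *
import pickle
c,im,d=pickle.load(open("w5.pkl","rb"))
f=lambda u,v,z: ray(c,196+u/4,66+v/4,z)
L=f(349,302,.09); pr("lens",L)
P=[f(*q,.008) for q in [(118,185),(428,120),(475,400),(182,460)]]; pr("foot",P); pr("m",np.mean(P,0))
for i,j in((0,1),(1,2),(2,3),(3,0)): e=P[j]-P[i]; pr("edge",[np.hypot(*e[:2]),np.degrees(np.arctan2(e[1],e[0]))])
X=[]
for v in range(66+64,66+88):
  for u in range(196+78,196+97):
    if ((u-283.2)/9.5)**2+((v-141.5)/12)**2<1 and d[v,u]>0: X.append(c["R"].T@(d[v,u]*np.linalg.solve(c["intrinsics"],[u,v,1])-c["t"]))
X=np.array(X); m=X.mean(0); n=np.linalg.svd(X-m)[2][2]; n*=np.sign(n[2]); pr("glass mean",m); pr("n",n); pr("tilt,yaw",[np.degrees(np.arccos(n[2])),np.degrees(np.arctan2(-n[1],-n[0]))])
E
```

```text
lens [0.5935, 0.3252, 0.09]
foot [[0.6632, 0.2921, 0.008], [0.5667, 0.2766, 0.008], [0.5527, 0.363, 0.008], [0.6494, 0.3793, 0.008]]
m [0.608, 0.3277, 0.008]
edge [0.0977, -170.86]
edge [0.0875, 99.1809]
edge [0.098, 9.5757]
edge [0.0882, -80.9927]
glass mean [0.5935, 0.3253, 0.0892]
n [-0.5778, -0.0943, 0.8107]
tilt,yaw [35.8332, 9.271]
```

```bash
cat >> h.py <<'E'
def hold(dist=.196,L=(.5935,.3252,.09),yaw=9.2,tilt=35):
    a=np.radians(yaw); Rt=Ro.from_rotvec(-np.radians(tilt)*np.array([-np.sin(a),np.cos(a),0]))
    n=Rt.apply([0,0,1]); return np.array(L)+dist*n, Rt*down(np.radians(180+yaw)), n
E
python3 - <<'E'
from h import *
b=T(); R=down(np.radians(177.7))
for z in (.27,.16,.096): delta([.541,.0505,z],R,b)
p,Rh,n=hold(); pr("hold p",p); pr("n",n); pr("toolz",Rh.apply([0,0,1]))
E
```

```text
lin [329.9, 46.8, -0.5] dr [0.0008, -0.0009, 0.0037]
lin [329.8, 46.8, 109.5] dr [0.0008, -0.0009, 0.0037]
lin [329.8, 46.7, 173.5] dr [0.0008, -0.0009, 0.0037]
hold p [0.4825, 0.3072, 0.2506]
n [-0.5662, -0.0917, 0.8192]
toolz [0.5662, 0.0917, -0.8192]
```

```bash
python3 -m jog '[{"claw":0.5,"linear":[50,7,5],"dr":[0,0,0]},{"claw":0.5,"linear":[98,14,10],"dr":[0,0,0]},{"claw":0.5,"linear":[146,21,20],"dr":[0,0,0]},{"claw":0.5,"linear":[194,28,35],"dr":[0,0,0]},{"claw":0.5,"linear":[240,34,55],"dr":[0,0,0]},{"claw":0.5,"linear":[285,40,75],"dr":[0,0,0.004]},{"claw":0.5,"linear":[330,47,95],"dr":[0,0,0.004]},{"claw":0.5,"linear":[330,47,110],"dr":[0,0,0.004]},{"claw":0.5,"linear":[330,47,130],"dr":[0,0,0.004]},{"claw":0.5,"linear":[330,47,150],"dr":[0,0,0.004]},{"claw":0.5,"linear":[330,47,165],"dr":[0,0,0.004]},{"claw":0.5,"linear":[330,47,173.5],"dr":[0,0,0.004]},{"claw":0.5,"linear":[330,47,173.5],"dr":[0,0,0.004]},{"claw":0,"linear":[330,47,173.5],"dr":[0,0,0.004]},{"claw":0,"linear":[330,47,173.5],"dr":[0,0,0.004]},{"claw":0,"linear":[330,47,173.5],"dr":[0,0,0.004]},{"claw":0,"linear":[330,47,173.5],"dr":[0,0,0.004]},{"claw":0,"linear":[330,47,173.5],"dr":[0,0,0.004]},{"claw":0,"linear":[330,47,173.5],"dr":[0,0,0.004]},{"claw":0,"linear":[330,47,173.5],"dr":[0,0,0.004]}]' 50
```

```text
time_s: 17.55
tcp_pos: [0.5413, 0.0519, 0.0964]
tcp_rot: [-2.178, 2.264, -0.0]
wrist_force: [-0.6, 0.5, 2.9]
grip_width: 0.0115
grip_force: 49.9
```

```bash
python3 -m jog '[{"claw":0,"linear":[0,0,0],"dr":[0,0,0]},{"claw":0,"linear":[0,0,0],"dr":[0,0,0]},{"claw":0,"linear":[0,0,0],"dr":[0,0,0]}]'; python3 -c "
from h import *
p,R,n=hold(.236); b=T(); pr('b',b[0])
from numpy import *
delta([.541,.0505,.20],down(radians(177.7)),b); delta(p,R,b)"
```

```text
time_s: 17.85
tcp_pos: [0.5413, 0.0519, 0.0964]
tcp_rot: [-2.178, 2.264, -0.0]
wrist_force: [-1.6, 0.7, 5.1]
grip_width: 0.0117
grip_force: 49.9
b [0.5413, 0.0519, 0.0964]
lin [1.4, 0.2, -103.6] dr [-0.0003, 0.0001, 0.0013]
lin [-248.3, 91.1, -186.9] dr [0.6085, -0.0608, -0.1932]
```

```bash
python3 -m jog '[{"claw":0,"linear":[0,0,-10],"dr":[0,0,0]},{"claw":0,"linear":[0,0,-25],"dr":[0,0,0]},{"claw":0,"linear":[0,0,-40],"dr":[0,0,0]},{"claw":0,"linear":[0,0,-60],"dr":[0,0,0]},{"claw":0,"linear":[0,0,-80],"dr":[0,0,0]},{"claw":0,"linear":[0,0,-105],"dr":[0,0,0]},{"claw":0,"linear":[0,0,-130],"dr":[0,0,0]},{"claw":0,"linear":[0,0,-130],"dr":[0,0,0]},{"claw":0,"linear":[0,0,-130],"dr":[0,0,0]}]'; python3 -c "
from h import *
p,R,n=hold(.226); delta(p,R)"
```

```text
time_s: 18.75
tcp_pos: [0.5408, 0.0519, 0.2258]
tcp_rot: [-2.177, 2.265, 0.001]
wrist_force: [0.2, -0.6, -1.6]
grip_width: 0.0118
grip_force: 49.9
lin [-249.5, 85.2, -49.2] dr [0.6091, -0.0604, -0.1941]
```

```bash
python3 -m jog '[{"claw":0,"linear":[-30,10,-10],"dr":[0.07,-0.007,-0.023]},{"claw":0,"linear":[-60,20,-15],"dr":[0.15,-0.015,-0.047]},{"claw":0,"linear":[-95,32,-20],"dr":[0.23,-0.023,-0.074]},{"claw":0,"linear":[-130,44,-26],"dr":[0.32,-0.032,-0.1]},{"claw":0,"linear":[-165,56,-33],"dr":[0.4,-0.04,-0.13]},{"claw":0,"linear":[-200,68,-39],"dr":[0.49,-0.05,-0.155]},{"claw":0,"linear":[-230,79,-45],"dr":[0.56,-0.056,-0.18]},{"claw":0,"linear":[-249.5,85,-49],"dr":[0.609,-0.06,-0.194]},{"claw":0,"linear":[-249.5,85,-49],"dr":[0.609,-0.06,-0.194]},{"claw":0,"linear":[-249.5,85,-49],"dr":[0.609,-0.06,-0.194]},{"claw":0,"linear":[-249.5,85,-49],"dr":[0.609,-0.06,-0.194]}]'; python3 -c "
from h import *
p,R,n=hold(); delta(p,R)
i,d=viewer.camera('scene'); j,_=viewer.camera('wrist')
o=np.vstack([cv2.resize(i[80:230,250:450,::-1],(600,300+0)),cv2.resize(j[:210,:,::-1],(600,225))]);cv2.imwrite('pics/s6.png',np.clip(o*1.3,0,255).astype(np.uint8))
import pickle;pickle.dump((viewer.camera_params('scene'),i,d),open('s6.pkl','wb'))"
```

```text
time_s: 19.85
tcp_pos: [0.4661, 0.3037, 0.2741]
tcp_rot: [-2.001, 1.704, -0.537]
wrist_force: [-0.6, -0.4, -2.1]
grip_width: 0.0118
grip_force: 49.9
lin [-0.9, -0.3, 28.9] dr [0.0019, -0.0021, 0.0]
```

```bash
python3 -m jog '[{"claw":0,"linear":[-1,0,8],"dr":[0.002,-0.002,0]},{"claw":0,"linear":[-2.2,-0.3,18],"dr":[0.002,-0.002,0]},{"claw":0,"linear":[-2.2,-0.3,25],"dr":[0.002,-0.002,0]},{"claw":0,"linear":[-2.2,-0.3,28.5],"dr":[0.002,-0.002,0]},{"claw":0,"linear":[-2.2,-0.3,28.5],"dr":[0.002,-0.002,0]},{"claw":0,"linear":[-2.2,-0.3,28.5],"dr":[0.002,-0.002,0]},{"claw":0,"linear":[-2.2,-0.3,28.5],"dr":[0.002,-0.002,0]},{"claw":0,"linear":[-2.2,-0.3,28.5],"dr":[0.002,-0.002,0]}]'; python3 - <<'E'
from h import *
p,R,n=hold(); delta(p,R)
c=viewer.camera_params('scene'); i,d=viewer.camera('scene')
L=np.array([.5935,.3252,.09]); tx=R.apply([1,0,0]);ty=R.apply([0,1,0])
v,u=np.mgrid[:420,:560]; K=c["intrinsics"]
X=np.stack([(u-K[0,2])/K[0,0]*d,(v-K[1,2])/K[1,1]*d,d],-1).reshape(-1,3)
X=(X-c["t"])@c["R"]-L; ok=d.ravel()>0
F=np.c_[X@tx,X@ty,X@n]*1e3; rr=np.hypot(F[:,0],F[:,1])
m=ok&(rr<60)&(F[:,2]>90)&(F[:,2]<175); G=F[m]; print(len(G)); print(np.histogram(G[:,2],bins=np.arange(90,176,5)))
u_=G[(G[:,2]>108)&(G[:,2]<130)&(np.hypot(G[:,0],G[:,1])<35)]
if len(u_)>10:
    A=np.c_[u_[:,:2],np.ones(len(u_))]; s=np.linalg.lstsq(A,u_[:,2],rcond=None)[0]; pr("underside plane (slopes, dist)",s); pr("n,res",[len(u_),np.std(A@s-u_[:,2])]); 
b=G[(G[:,2]>130)&(G[:,2]<155)]; pr("basket side ext",[b[:,0].min(),b[:,0].max(),b[:,1].min(),b[:,1].max()])
w=c["intrinsics"]@(c["R"]@(L+.12*n)+c["t"]); uu,vv=(w[:2]/w[2]).astype(int); print(uu,vv)
a=cv2.resize(i[vv-70:vv+70,uu-90:uu+90,::-1],(760,590),interpolation=cv2.INTER_CUBIC); cv2.imwrite('pics/s7.png',np.clip(a*1.3,0,255).astype(np.uint8))
E
```

```text
time_s: 20.75
tcp_pos: [0.482, 0.3095, 0.2523]
tcp_rot: [-1.998, 1.698, -0.537]
wrist_force: [0.5, -0.1, -2.1]
grip_width: 0.0117
grip_force: 49.9
lin [2.3, 0.9, 1.5] dr [-0.0026, 0.0019, 0.0008]
336
(array([ 0,  0,  0,  0,  0,  0, 14, 28, 34, 30, 31, 31, 34, 30, 25, 66, 13]), array([ 90,  95, 100, 105, 110, 115, 120, 125, 130, 135, 140, 145, 150,
       155, 160, 165, 170, 175]))
basket side ext [-18.3682, 44.0395, -44.2101, 25.6775]
339 137
```

View pics/s7.png

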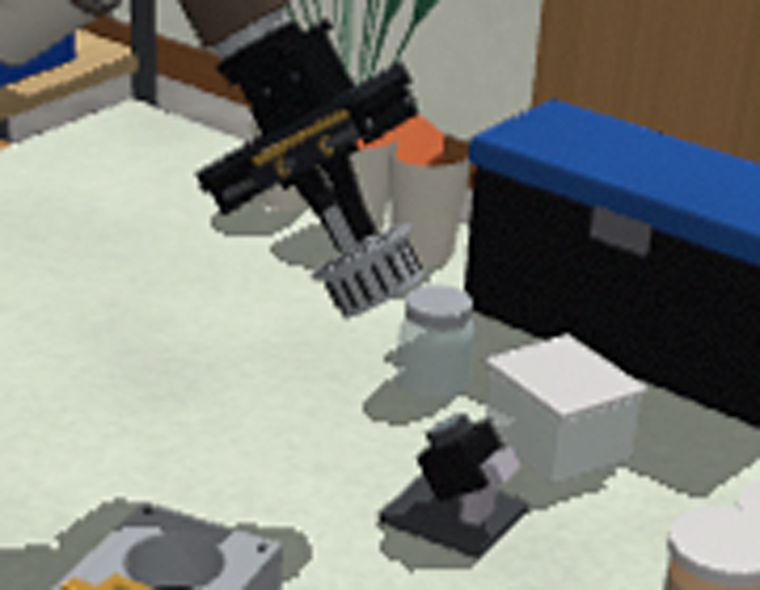

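Strainer hangs in front of the lens, underside facing it, well empty. Fit the basket cylinder from the depth data for a final trim.

```bash
python3 -m jog '[{"claw":0,"linear":[0.8,0.9,1.2],"dr":[-0.002,0.002,0]},{"claw":0,"linear":[0.8,0.9,1.2],"dr":[-0.002,0.002,0]},{"claw":0,"linear":[0.8,0.9,1.2],"dr":[-0.002,0.002,0]},{"claw":0,"linear":[0.8,0.9,1.2],"dr":[-0.002,0.002,0]}]'; python3 - <<'E'
from h import *
from scipy.optimize import least_squares
p,R,n=hold(); delta(p,R)
c=viewer.camera_params('scene'); L=np.array([.5935,.3252,.09]); tx=R.apply([1,0,0]);ty=R.apply([0,1,0])
v,u=np.mgrid[:420,:560]; K=c["intrinsics"]; GG=[]
for k in range(6):
    i,d=viewer.camera('scene')
    X=np.stack([(u-K[0,2])/K[0,0]*d,(v-K[1,2])/K[1,1]*d,d],-1).reshape(-1,3)
    X=(X-c["t"])@c["R"]-L; F=np.c_[X@tx,X@ty,X@n]*1e3
    GG.append(F[(d.ravel()>0)&(np.hypot(F[:,0],F[:,1])<60)&(F[:,2]>100)&(F[:,2]<175)])
G=np.vstack(GG); s=G[(G[:,2]>122)&(G[:,2]<157)]
f=lambda q: np.hypot(s[:,0]-q[0]-q[2]*(s[:,2]-120),s[:,1]-q[1]-q[3]*(s[:,2]-120))-38
o=least_squares(f,[0,0,0,0],loss="soft_l1"); pr("centre at 120, slopes",o.x); pr("res",np.std(o.fun))
pr("lowest z pct",np.percentile(G[:,2],[0,1,2,5])); print(np.histogram(G[:,2],bins=np.arange(114,176,2))[0])
s=observe(); pr("vel",s["qvel"]); pr("q",s["q"]); pr("t",s["time_s"])
E
```

```text
time_s: 21.2
tcp_pos: [0.4821, 0.3085, 0.2504]
tcp_rot: [-2.0, 1.701, -0.538]
wrist_force: [0.0, -0.8, -0.9]
grip_width: 0.0117
grip_force: 49.9
lin [1.3, -0.3, -0.0] dr [-0.0001, -0.0007, 0.001]
centre at 120, slopes [0.9972, -0.513, -0.0158, 0.0019]
res 2.9125
lowest z pct [120.0004, 121.4681, 122.0538, 123.7061]
[  0   0   0  39  73  75  80  71  75  75  81  72  68  79  79  71  76  72
  88  73  67  73  69  50  97 245 106  29  24  32]
vel [-0.0004, -0.0011, 0.0004, 0.0013, 0.0001, 0.0022]
q [0.8667, 0.0875, -0.8213, 1.1664, -0.4176, -1.7419]
t 21.5
```

Centred within 1 mm, under 1° off, about 120 mm away, and motionless. I'm handing it in.

```bash
python3 -m jog '[{"claw":0,"linear":[0,0,0],"dr":[0,0,0]},{"claw":0,"linear":[0,0,0],"dr":[0,0,0]},{"claw":0,"linear":[0,0,0],"dr":[0,0,0]}]'; python3 -c "
from bench import sign_off; print(sign_off())"
```

```text
time_s: 21.8
tcp_pos: [0.4821, 0.3085, 0.2504]
tcp_rot: [-2.0, 1.701, -0.538]
wrist_force: [0.1, 0.2, -1.9]
grip_width: 0.0119
grip_force: 49.9
the job is handed in; nothing more can be done
None
```

I handed the job in at 21.8 s. The lock is turned to its stop, the key stands upright in its original hole, and the strainer is held still in front of the lens: about 12 cm away, within about 1 mm of the line of sight and 1° of square by depth-image measurement.

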